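# Stack the menorah arms

## Task

Build up the stacking menorah: fit the blue arm onto the brass splined post with its candle cup on the opposite side from the cup of the steel arm already there, then fit the white arm on top of it with its cup back on the same side as the steel one. Lower each arm until it sits fully down before letting go, do not let it drop, and leave the other things on the sill where they are.

Things in the scene. Friction and masses are not known exactly. Their poses are not given: they have to be found in the camera images.
- post_foot (a point): Foot of the menorah's upright brass post, on its axis, where the first arm's underside comes to rest (78 mm above the sill). z up; x points to the cup of the built-in steel arm. The post is a cross in section (two bars along x and y, 30 x 10 mm), rounded at the top, rising 60 mm above this point. Arms stack 32 mm apart, collar on collar.
- menorah: Stainless menorah base, fixed: origin under its centre, x as at the post foot. Round foot of 60 mm radius, column, then the built-in steel arm shaped as the loose ones (underside 46 mm up, collar top 78 mm up, cup 85 mm from the axis, cup rim 82 mm up).
- blue_arm_mid (a point): The loose blue arm: point on the axis of its hole, 16 mm above its underside. z: out of the top along the hole; x: along the tab to the cup. Grip its square collar, 44 x 44 mm (sides along x, y), 32 mm tall from the underside. Cross-shaped hole right through it: two slots along x and y, 34 x 14 mm, leaving four teeth. About the collar a flange of 34 mm radius, 8 mm thick, level with the underside.
- blue_arm_cup (a point): Centre of the rim of the blue arm's candle cup: 85 mm along the arm's x from its axis, 36 mm above its underside. The cup is 30 mm across, on a tab 28 mm wide and 8 mm thick that ends 100 mm from the axis; the whole arm is 134 mm long.
- blue_arm: The blue arm, 0.22 kg within 20% (mostly in the collar): origin on the axis at its underside, axes as at its mid point. It starts lying on the box's 30 degree slope, tab pointing up the slope, so its z axis leans 30 degrees from vertical towards the box's front.
- white_arm_mid (a point): The loose white arm: point on the axis of its hole, 16 mm above its underside. z: out of the top along the hole; x: along the tab to the cup. Grip its square collar, 44 x 44 mm (sides along x, y), 32 mm tall from the underside. Cross-shaped hole right through it: two slots along x and y, 34 x 14 mm, leaving four teeth. About the collar a flange of 34 mm radius, 8 mm thick, level with the underside.
- white_arm_cup (a point): Centre of the rim of the white arm's candle cup: 85 mm along the arm's x from its axis, 36 mm above its underside. The cup is 30 mm across, on a tab 28 mm wide and 8 mm thick that ends 100 mm from the axis; the whole arm is 134 mm long.
- white_arm: The white arm, 0.22 kg within 20% (mostly in the collar): origin on the axis at its underside, axes as at its mid point. It starts lying on the box's 30 degree slope, tab pointing up the slope, so its z axis leans 30 degrees from vertical towards the box's front.
- slope_box: Fixed wooden box with a brass latch, 270 mm wide (y), 140 mm deep (x), 30 mm high at its front, 111 mm at its back: its top is a 30 degree slope facing the robot, with a lip 10 mm high at the low edge. Origin under its centre; x points to the high back. The two arms lie side by side on it, 58 to 80 mm either side of its middle, either colour on the left.
- tumbler_rim (a point): glass tumbler, 72 mm across, 105 mm tall: centre of its mouth
- saucer_rim (a point): white ceramic saucer, 130 mm across, 18 mm tall: centre of its rim
- dreidel_a_mid (a point): blue plastic dreidel lying on its side, 80 mm long, 36 mm thick: its centre
- dreidel_b_mid (a point): the second blue dreidel, the same size: its centre
- candle_box_mid (a point): yellow carton of candles, 150 x 70 x 35 mm: its centre
Not all that is in view belongs to the job. Leave any purple look-alike of the menorah alone.

How it is judged:
By the outcome, as a careful person would: the job done as asked, in the order asked, and still so for the second after the job is handed in, with the robot touching nothing.
It also fails if it takes over 58 s, if anything falls off the work surface, if the arm or the gripper's body presses on something with over 40 N, if the wrist force passes 120 N, or if a joint passes its speed limit or range.

## Robot

A 6-joint arm with a two-finger parallel gripper is mounted at the origin on the work surface. World frame = base frame: x ahead of the robot, y to its left, z up, the work surface at z = 0. Lengths are in m, angles in rad, forces in N, time in s.
With the tool pointing down it reaches from about 0.35 to 0.725 m from the base axis. Payload 6 kg.
Tool frame: the origin (TCP) lies between the finger pads; the fingertips stand env.finger_overhang ahead of it and the grasp point (between the pads) lies 8 mm behind it (env.finger_overhang is the distance from the TCP to the fingertips, in m); z points along the fingers, y is the direction in which the jaws open and shut (so a half turn about z gives the same grasp; the last joint's range is limited). The gripper opens to 85 mm and grips with 20 to 120 N. Pads are 22 mm wide; open, the fingers measure 114 mm over their backs; the gripper's body (76 mm by 85 mm) begins 54 mm behind the grasp point. The pads swing forward as they close: fully open they stand 13 mm farther back than shut.
Start: joints at [1.543, 0.04, 0.085, 0, -1.615, -0.334], TCP at [0.212, 0.561, 0.242] pointing down, gripper open.
Joint ranges: [-2.56, 2.56], [-1.29, 2.01], [-1.08, 1.49], [-3.29, 1.98], [-2.81, -0.18], [-2.99, 2.99]. Speed limits (rad/s): [2.57, 2.57, 3.01, 3.14, 3.14, 3.14].

## Interface

Orientations are given as [roll, pitch, yaw] about the fixed x, y, z axes, in that order (R = Rz(yaw) Ry(pitch) Rx(roll)).
In Python, from rig import env gives the robot as it stands. Calls block until the motion is done:
- env.move_pose(position, orientation): joint-space move of the TCP to a pose.
- env.movel(position, velocity=0.15, attitude=None, max_force=None): straight line of the TCP; attitude=None keeps the orientation; velocity is the mean speed in m/s. With max_force (N) it stops when the force on the tool has changed by that much, and returns True; else False.
- env.move_j(angles): joint-space move.
- env.open() and env.grab(): open the fingers fully, or close them until they stop; the grip force is fixed at half the most.
- env.wait(seconds).
- env.ik(position, orientation): joint angles nearest the present ones, or None.
- env.get_state(): the state.
- env.snapshot(name): name is "scene" or "top"; returns the picture (420x560x3 uint8, blue, green, red); there is no depth.
- env.get_calibration(name): a dict with "fovy" (degrees; the focal length in pixels is half the picture's height over the tangent of half this angle, whatever the lens; pixels are square), "cx", "cy" (the principal point, pixels), "world_from_camera" (4x4, takes a point from camera to world coordinates). Camera axes: x right, y up, looking along -z (the intrinsics and any distortion apply to the point x, -y, -z); pixel columns grow to the right and rows downward; lengths in m; the calibration is good to about 2 mm. A picture is of the moment at which its call begins. get_calibration takes no time and is no camera call.
A pose or a line that the arm cannot do raises env.IKError and nothing moves.
- env.finish_job(): hands the job in, once; it reports no verdict.
The state is a dict: "time": time; "joint_pos": joint angles; "joint_vel": joint speeds; "joint_torque": joint torques, N m; "tcp_pos": TCP position; "tcp_rot": TCP orientation; "wrist_force": force on the tool from outside, world axes, zero at the start; "wrist_torque": the same for the moment, N m; "opening": finger opening in m.
Only numpy, scipy, OpenCV 4.12 (cv2) and the standard library are available. Lean on these libraries where they do the work, as an engineer would, in place of code of your own. Each camera call takes 0.05 s, during which the arm holds its last target.

## Working session

There is one attempt and no reset: what is moved stays moved. The work goes in short steps, each a Python script; the robot and the scene stay as the last script left them, time stands still between calls to the robot, and variables do not carry over. Pictures are saved under pics/ and viewed, and the job is handed in when it is done.

```bash
ls; mkdir -p pics
python3 - <<'E'
from rig import env
import cv2
for n in("scene","top"):
    cv2.imwrite(f"pics/{n}0.png",env.snapshot(n)); c=env.get_calibration(n); print(n,c)
s=env.get_state();print(s, env.finger_overhang)
E
```

```text
pics
scene {'fovy': 50.92724263742294, 'cx': 281.818402102834, 'cy': 200.55767421168323, 'world_from_camera': array([[-0.80481836, -0.45797207,  0.37753012,  1.00003826],
       [ 0.59348656, -0.62784862,  0.50356709,  0.5149501 ],
       [ 0.0064121 ,  0.62933909,  0.77710437,  1.01354534],
       [ 0.        ,  0.        ,  0.        ,  1.        ]])}
top {'fovy': 50.29742639108427, 'cx': 283.0082427282325, 'cy': 207.44012282305604, 'world_from_camera': array([[-0.00902811,  0.98217645, -0.18774427,  0.33633235],
       [-0.99944453, -0.0148863 , -0.02981654, -0.08966794],
       [-0.03207992,  0.18737079,  0.98176528,  1.16485578],
       [ 0.        ,  0.        ,  0.        ,  1.        ]])}
{'time': 0.1, 'joint_pos': array([ 1.54266530e+00,  4.07602195e-02,  8.38924852e-02, -4.03699483e-04,
       -1.61546384e+00, -3.33691085e-01]), 'joint_vel': array([ 0.00012517, -0.00178358,  0.00125089,  0.00061209, -0.00054972,
        0.00040593]), 'joint_torque': array([-5.62479356e-03, -3.69351840e+01,  3.48280120e+01,  6.95162371e+00,
       -4.55299218e-03, -3.25016899e-06]), 'tcp_pos': array([0.21222579, 0.56092314, 0.24136478]), 'tcp_rot': array([ 3.14000999e+00, -1.21765144e-04, -3.61804295e-01]), 'wrist_force': array([ 0.53210418, -1.36668404, -0.24357875]), 'wrist_torque': array([ 0.00889166,  0.01528104, -0.03271436]), 'opening': 0.08509042465469431} 0.011
```

View pics/scene0.png

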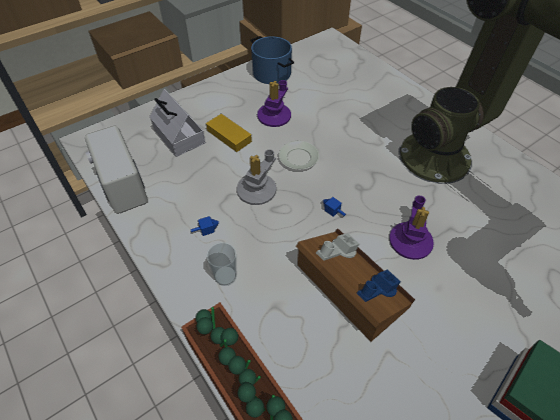

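View pics/top0.png

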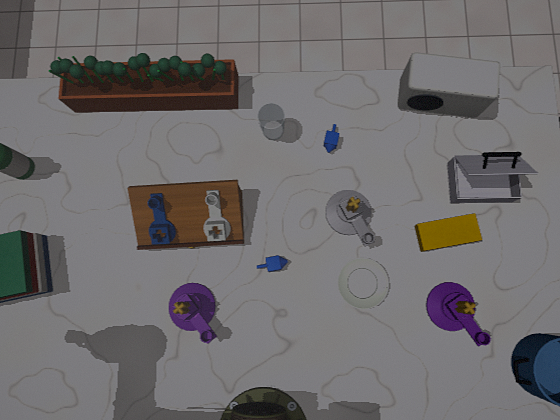

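Run:
```python
from rig import env
print({k:v for k,v in env.get_calibration("top").items() if k!='world_from_camera'})
import cv2
im=cv2.imread('pics/top0.png')
cv2.imwrite('pics/topc.png',cv2.resize(im[60:260,200:460],None,fx=3,fy=3,interpolation=cv2.INTER_CUBIC))
im=cv2.imread('pics/scene0.png')
cv2.imwrite('pics/scenec.png',cv2.resize(im[100:300,150:410],None,fx=3,fy=3,interpolation=cv2.INTER_CUBIC))
```

```text
{'fovy': 50.29742639108427, 'cx': 283.0082427282325, 'cy': 207.44012282305604}
```

The scene view shows the menorah near (256,180), white arm near (340,245) and blue arm near (380,285) on the box. In the top view the menorah is at (350,210), white at (215,215) and blue at (158,215).

View pics/topc.png

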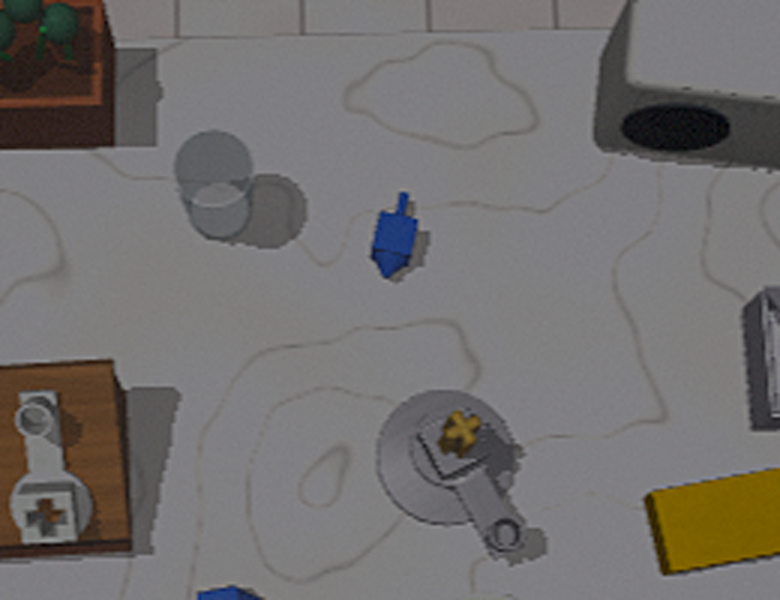

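View pics/scenec.png

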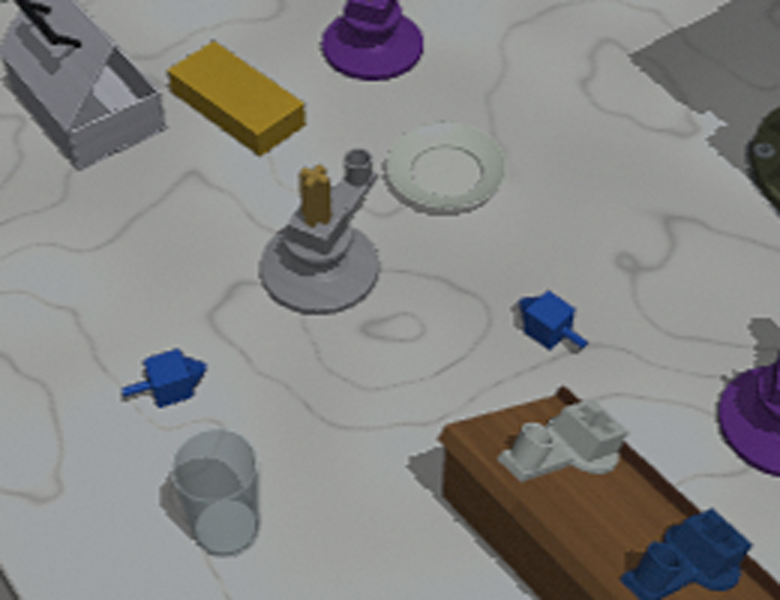

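```bash
cat > h.py <<'E'
import numpy as np, cv2
from rig import env
def crop(im,x0,y0,w,h,f,name):
    a=cv2.resize(im[y0:y0+h,x0:x0+w],None,fx=f,fy=f,interpolation=cv2.INTER_CUBIC)
    a=np.clip(a.astype(float)*1.5,0,255).astype(np.uint8)
    for i in range(0,w,10):
        cv2.line(a,(i*f,0),(i*f,6),(0,0,255),1); cv2.putText(a,str(x0+i),(i*f,18),0,.35,(0,0,255),1)
    for i in range(0,h,10):
        cv2.line(a,(0,i*f),(6,i*f),(0,0,255),1); cv2.putText(a,str(y0+i),(8,i*f+4),0,.35,(0,0,255),1)
    cv2.imwrite(f"pics/{name}.png",a)
C={n:env.get_calibration(n) for n in("scene","top")}
def ray(n,u,v):
    c=C[n]; f=210/np.tan(np.radians(c['fovy'])/2)
    d=np.array([(u-c['cx'])/f,-(v-c['cy'])/f,-1]); T=c['world_from_camera']
    d=T[:3,:3]@d; return T[:3,3],d/np.linalg.norm(d)
def onz(n,u,v,z):
    o,d=ray(n,u,v); return o+d*(z-o[2])/d[2]
def tri(us,ut):
    o1,d1=ray("scene",*us); o2,d2=ray("top",*ut)
    A=np.stack([d1,-d2],1); s=np.linalg.lstsq(A,o2-o1,rcond=None)[0]
    p,q=o1+d1*s[0],o2+d2*s[1]; return (p+q)/2, np.linalg.norm(p-q)
def proj(n,P):
    c=C[n]; f=210/np.tan(np.radians(c['fovy'])/2); T=c['world_from_camera']
    p=T[:3,:3].T@(np.asarray(P)-T[:3,3]); return np.array([c['cx']+f*p[0]/-p[2], c['cy']+f*p[1]/p[2]])
E
python3 - <<'E'
from h import *
t=cv2.imread('pics/top0.png');s=cv2.imread('pics/scene0.png')
crop(t,320,180,70,72,8,'t_men');crop(t,125,175,125,80,6,'t_arms')
crop(s,230,140,60,70,8,'s_men');crop(s,305,225,105,80,7,'s_arms')
E
```

```text
(no output)
```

View pics/t_men.png

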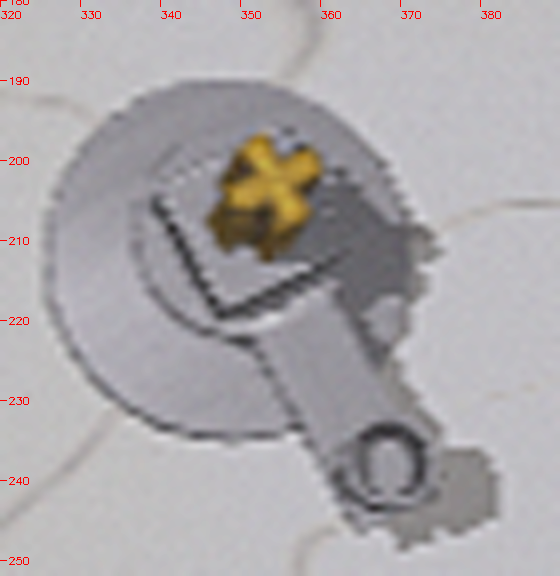

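View pics/t_arms.png

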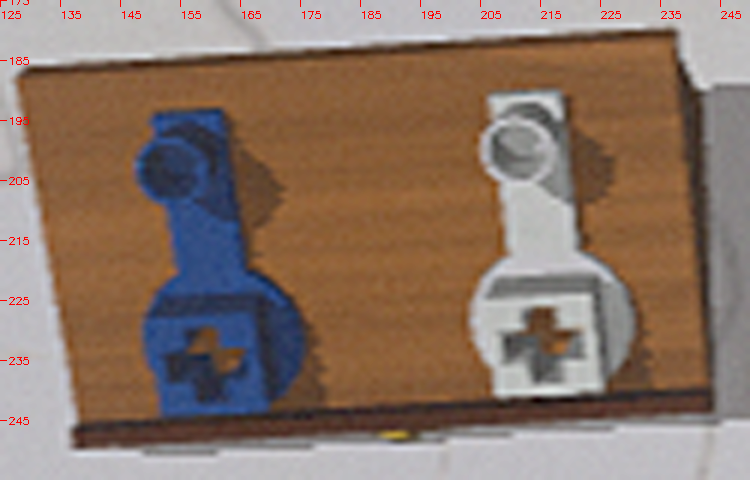

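View pics/s_men.png

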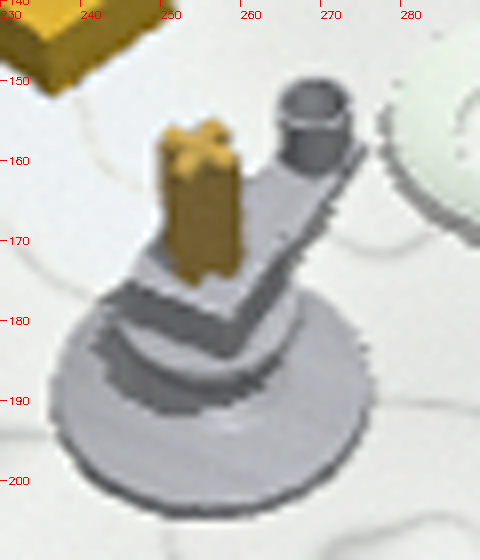

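View pics/s_arms.png

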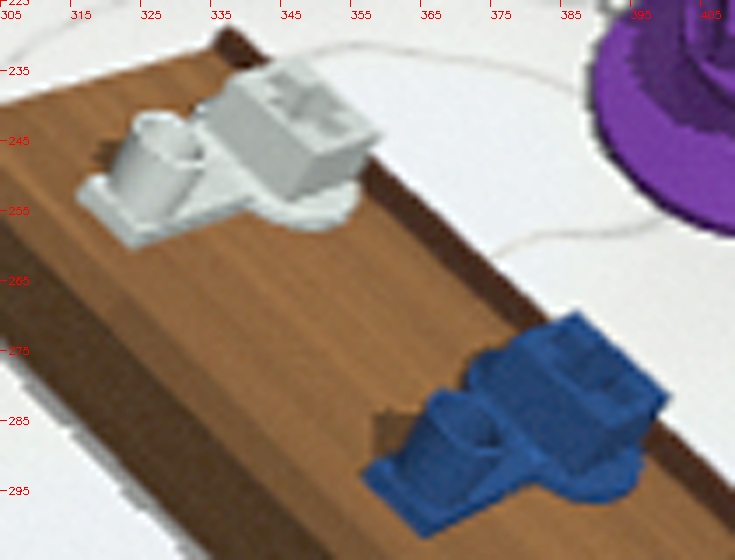

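Run:
```python
from h import *
np.set_printoptions(precision=4,suppress=True)
print('post',tri((254.6,158.1),(353.6,202.7)),onz('top',353.6,202.7,.138),onz('scene',254.6,158.1,.138))
print('scup',tri((268.9,152.1),(368.3,237.4)),onz('top',368.3,237.4,.082),onz('scene',268.9,152.1,.082))
print('wh',tri((348.6,239.9),(215.4,232.1)))
print('bl',tri((388.7,277.6),(160,234.9)))
# cups top centre
print('wcup',tri((305+162/7-.43,225+132/7-.43),(125+519/6-.42,175+150/6-.42)))
print('bcup',tri((305+462/7-.43,225+420/7-.43),(125+172/6-.42,175+170/6-.42)))
t=cv2.imread('pics/top0.png');s=cv2.imread('pics/scene0.png')
crop(t,338,190,40,42,16,'t_post');crop(s,245,145,32,36,18,'s_post')
crop(s,332,228,32,30,20,'s_w');crop(s,370,265,34,34,18,'s_b')
```

```text
post (array([ 0.5426, -0.2239,  0.1318]), np.float64(0.00022601817411544282)) [ 0.5415 -0.2232  0.138 ] [ 0.5458 -0.2186  0.138 ]
scup (array([ 0.4668, -0.263 ,  0.0796]), np.float64(0.0001535984971262181)) [ 0.4665 -0.2626  0.082 ] [ 0.4682 -0.2611  0.082 ]
wh (array([0.4844, 0.1114, 0.0764]), np.float64(0.0020962178280429433))
bl (array([0.4793, 0.2493, 0.0759]), np.float64(0.002418566387677232))
wcup (array([0.5576, 0.1124, 0.126 ]), np.float64(0.0025950034969578865))
bcup (array([0.5511, 0.2526, 0.1248]), np.float64(0.00045140318462143545))
```

View pics/t_post.png

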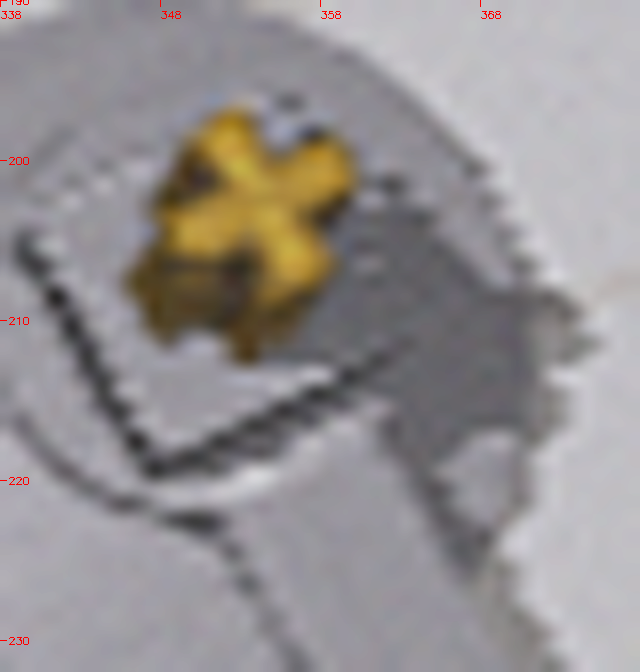

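View pics/s_post.png

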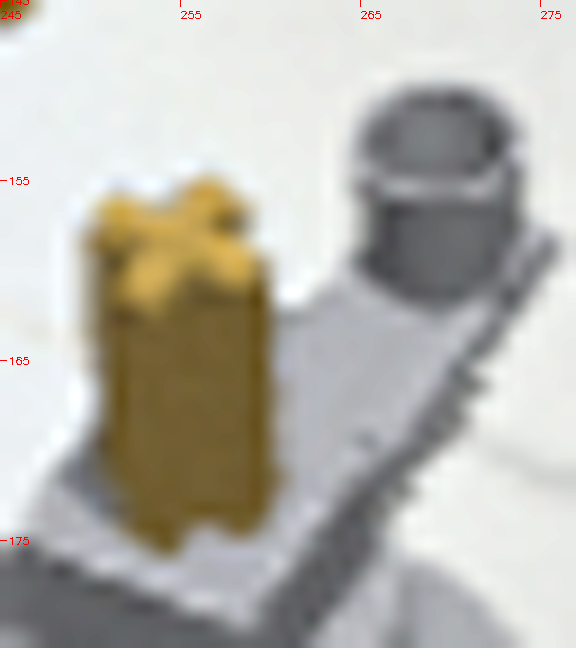

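View pics/s_w.png

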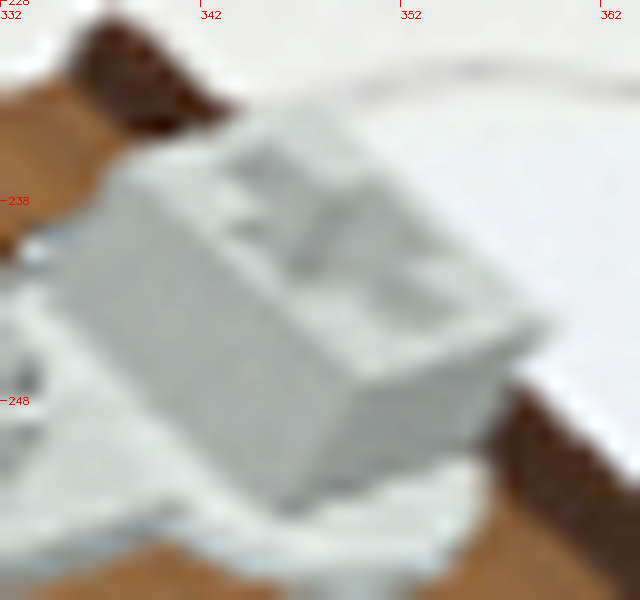

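View pics/s_b.png

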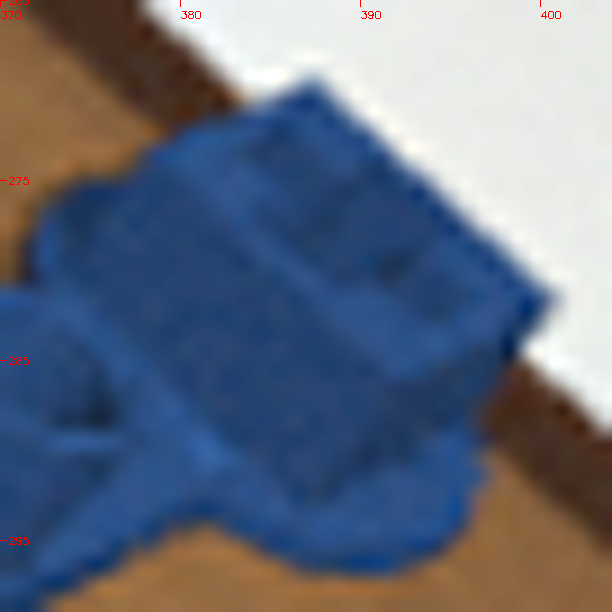

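Run:
```python
from h import *
np.set_printoptions(precision=4,suppress=True)
print('post',tri((254.5,157.7),(353.8,202.1)),onz('top',353.8,202.1,.138),onz('scene',254.5,157.7,.138))
print('bl',tri((389.6,277.),(160,234.9)))
P=lambda X,Y:(125+X/6-.42,175+Y/6-.42)
a=onz('top',*P(75,447),.0);b=onz('top',*P(712,412),.0);print(a,b,np.degrees(np.arctan2((a-b)[0],(a-b)[1])),np.linalg.norm(a-b))
a=onz('top',*P(77,425),.04);b=onz('top',*P(710,390),.04);print(a,b,np.degrees(np.arctan2((a-b)[0],(a-b)[1])),np.linalg.norm(a-b))
a=onz('top',*P(20,72),.111);b=onz('top',*P(675,31),.111);print(a,b,np.degrees(np.arctan2((a-b)[0],(a-b)[1])),np.linalg.norm(a-b))
# post vs foot circle: gray foot contour
t=cv2.imread('pics/top0.png')
pp=np.array([(43,270),(60,180),(110,115),(170,88),(235,80),(310,105),(375,160),(60,340),(120,405),(170,432),(240,440),(300,428)],float)
pp=np.stack([320+pp[:,0]/8-.44,180+pp[:,1]/8-.44],1)
W=np.array([onz('top',u,v,.008)[:2] for u,v in pp])
A=np.c_[2*W,np.ones(len(W))];s=np.linalg.lstsq(A,(W**2).sum(1),rcond=None)[0];print('foot',s[:2],np.sqrt(s[2]+s[:2]@s[:2]))
pp=np.array([(52,385),(80,330),(370,370),(345,435),(300,485),(250,508),(200,517),(150,508),(100,475),(70,440)],float)
pp=np.stack([230+pp[:,0]/8-.44,140+pp[:,1]/8-.44],1)
W=np.array([onz('scene',u,v,.004)[:2] for u,v in pp])
A=np.c_[2*W,np.ones(len(W))];s=np.linalg.lstsq(A,(W**2).sum(1),rcond=None)[0];print('foot',s[:2],np.sqrt(s[2]+s[:2]@s[:2]))
```

```text
post (array([ 0.5433, -0.2239,  0.134 ]), np.float64(0.0009981323732417059)) [ 0.5429 -0.2237  0.138 ] [ 0.5451 -0.22    0.138 ]
bl (array([0.4784, 0.2494, 0.0782]), np.float64(0.004382557171692396))
[0.4533 0.3312 0.    ] [ 0.4652  0.0508 -0.    ] -2.428215120674724 0.2806793081844229
[0.4586 0.3164 0.04  ] [0.4701 0.0469 0.04  ] -2.437763411696283 0.2697575434593692
[0.5956 0.3219 0.111 ] [0.6083 0.0537 0.111 ] -2.6939218946009094 0.2685176990566495
foot [ 0.543  -0.2236] 0.059865996585327715
foot [ 0.5447 -0.2236] 0.058764763968008456
```

Run:
```python
from h import *
np.set_printoptions(precision=4,suppress=True)
yaw=np.radians(2.5)
xa=np.array([np.cos(yaw)*.866,np.sin(yaw)*.866,.5]);n=np.array([-.5*np.cos(yaw),-.5*np.sin(yaw),.866])
p0=np.array([.4556,.3219,.030])
for nm,uv,sc in(('white',(215.4,232.1),(348.6,239.8)),('blue',(160,234.9),(389.2,277.2))):
  for c,q in(('top',uv),('scene',sc)):
    o,d=ray(c,*q); q0=p0+n*.032; t=((q0-o)@n)/(d@n); P=o+d*t; print(nm,c,'top',P,'base',P-.032*n)
    # cup point predicted
    print(proj(c,P+.085*xa+.004*n))
```

```text
white top top [0.4848 0.1103 0.0785] base [0.5008 0.111  0.0508]
[211.2071 199.8363]
white scene top [0.4846 0.1128 0.0784] base [0.5006 0.1135 0.0507]
[329.5808 244.5952]
blue top top [0.4797 0.2474 0.0789] base [0.4956 0.2481 0.0512]
[154.1835 202.7991]
blue scene top [0.4779 0.2507 0.078 ] base [0.4939 0.2514 0.0503]
[371.5352 284.7387]
```

```bash
cat >> h.py <<'E'
from scipy.spatial.transform import Rotation as Ro
H=.021
POST=np.array([.5432,-.2237]); SY=np.arctan2(-.0393,-.0764)
def armR(yaw,tilt=0): # arm axes as columns
    return (Ro.from_euler('z',yaw)*Ro.from_euler('y',-tilt)).as_matrix()
def tool(R,flip):  # tool rpy from arm axes
    s=-1 if flip else 1
    M=np.stack([-s*R[:,0],s*R[:,1],-R[:,2]],1)
    return Ro.from_matrix(M).as_euler('xyz')
TOP={'white':np.array([.4848,.1112,.0784]),'blue':np.array([.4790,.2485,.0785])}
YAW={'white':np.radians(2.3),'blue':np.radians(3.0)}
def pick(c): 
    R=armR(YAW[c],np.pi/6); return TOP[c]-(.032-H)*R[:,2],R
E
python3 - <<'E'
from h import *
np.set_printoptions(precision=3,suppress=True)
for c,py in(('blue',SY+np.pi),('white',SY)):
  p,R=pick(c)
  for f in(0,1):
    print(c,f)
    for q in(p-0, p+.1*R[:,2], p+[0,0,.13]): print('  pick',env.ik(q,tool(R,f)))
    for z in(.078+H,.2+H): print('  place',env.ik(np.r_[POST,z],tool(armR(py),f)))
E
```

```text
blue 0
  pick [ 1.076 -0.464 -0.93   0.576 -0.901 -2.912]
  pick [ 1.225 -0.661 -0.878  0.52  -1.186 -2.901]
  pick [ 1.099 -0.528 -0.712  0.493 -1.154 -2.767]
  place [-0.05   0.038 -0.179  0.    -1.354 -1.046]
  place [-0.05   0.006  0.011  0.    -1.576 -1.046]
blue 1
  pick [ 1.076 -0.464 -0.93   0.576 -0.901  0.23 ]
  pick [ 1.225 -0.661 -0.878  0.52  -1.186  0.241]
  pick [ 1.099 -0.528 -0.712  0.493 -1.154  0.375]
  place [-0.05   0.038 -0.179  0.    -1.354  2.095]
  place [-0.05   0.006  0.011  0.    -1.576  2.095]
white 0
  pick [ 0.854 -0.705 -1.045  0.478 -0.912 -2.62 ]
  pick [ 1.012 -0.943 -0.994  0.452 -1.239 -2.631]
  pick [ 0.873 -0.735 -0.807  0.415 -1.161 -2.505]
  place [-0.05   0.038 -0.179  0.    -1.354  2.095]
  place [-0.05   0.006  0.011  0.    -1.576  2.095]
white 1
  pick [ 0.854 -0.705 -1.045  0.478 -0.912  0.521]
  pick [ 1.012 -0.943 -0.994  0.452 -1.239  0.51 ]
  pick [ 0.873 -0.735 -0.807  0.415 -1.161  0.636]
  place [-0.05   0.038 -0.179  0.    -1.354 -1.046]
  place [-0.05   0.006  0.011  0.    -1.576 -1.046]
```

Run:
```python
from h import *
np.set_printoptions(precision=4,suppress=True)
p,R=pick('blue');o=tool(R,1)
env.move_pose(p+.09*R[:,2],o)
print(env.movel(p,velocity=.08,max_force=8))
s=env.get_state();print(s['time'],s['tcp_pos'],p,s['wrist_force'])
cv2.imwrite('pics/p1s.png',env.snapshot('scene'));t=env.snapshot('top');cv2.imwrite('pics/p1t.png',t)
s=cv2.imread('pics/p1s.png');crop(s,340,220,80,90,6,'p1sc');crop(t,120,170,80,90,6,'p1tc')
```

```text
False
2.85 [0.4846 0.2491 0.0696] [0.4845 0.2488 0.069 ] [-0.0369  0.0195  0.542 ]
```

View pics/p1sc.png

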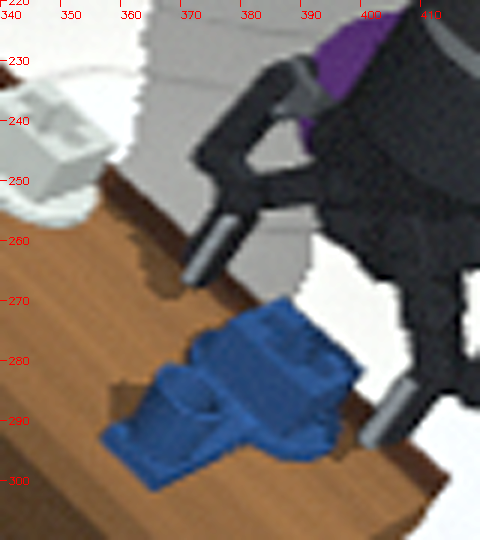

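View pics/p1tc.png

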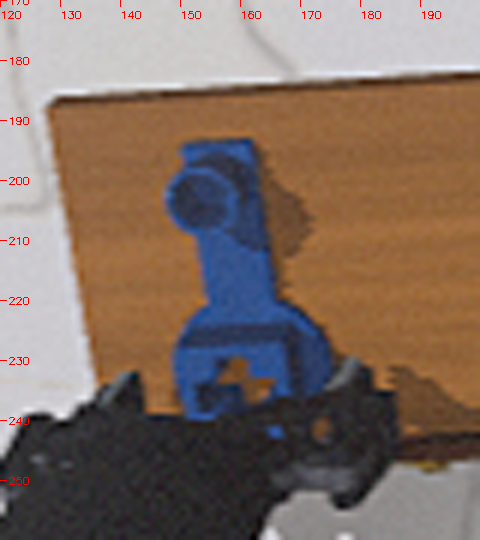

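The open fingers straddle the blue collar in both views, roughly centred (crop pixels in the top view: fingers 125 and 350, collar 242).

Run:
```python
from h import *
np.set_printoptions(precision=4,suppress=True)
p,R=pick('blue')
env.grab()
s=env.get_state();print(s['time'],s['opening'],s['tcp_pos'],s['wrist_force'])
print(env.movel(p+.03*R[:,2],velocity=.08))
s=env.get_state();print(s['time'],s['opening'],s['wrist_force'])
t=env.snapshot('top');s=env.snapshot('scene');crop(s,340,200,80,90,6,'p2sc');crop(t,120,170,80,90,6,'p2tc')
```

```text
3.4167 0.04306125840296247 [0.4846 0.2492 0.0697] [-5.3747 -0.3855  4.186 ]
False
3.9417 0.042752420032096235 [ 0.947  -0.2738 -2.6026]
```

View pics/p2sc.png

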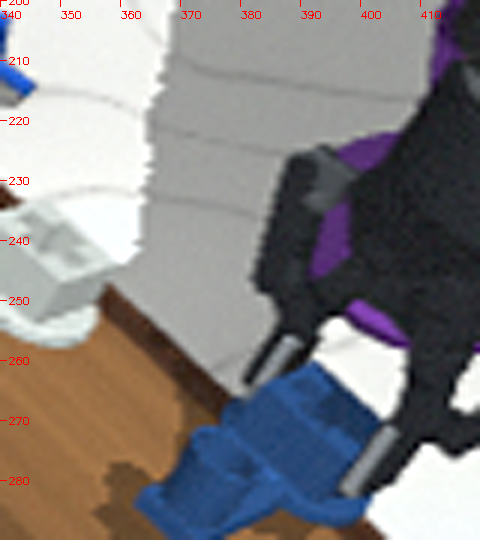

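View pics/p2tc.png

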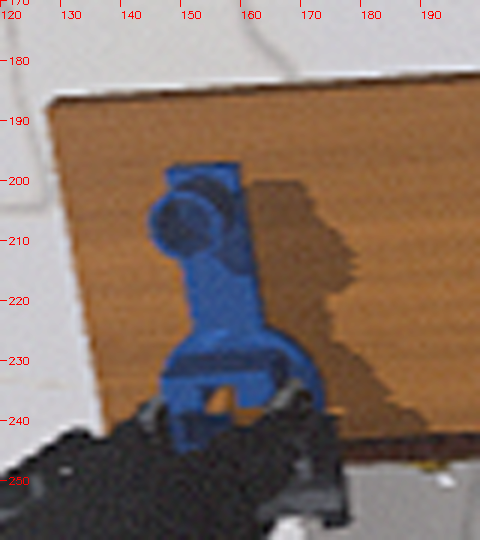

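Run:
```python
from h import *
np.set_printoptions(precision=4,suppress=True)
p,R=pick('blue')
env.movel(p+.03*R[:,2]+[0,0,.15],velocity=.2)
o=tool(armR(SY+np.pi),1)
env.move_pose(np.r_[POST,.138+.045+H],o)
s=env.get_state();print(s['time'],s['opening'],s['tcp_pos'],s['tcp_rot'],o,s['wrist_force'],s['wrist_torque'])
t=env.snapshot('top');s=env.snapshot('scene');cv2.imwrite('pics/p3s.png',s);cv2.imwrite('pics/p3t.png',t)
crop(s,215,90,80,90,6,'p3sc');crop(t,315,150,90,90,6,'p3tc')
```

```text
6.6917 0.04285326407121157 [ 0.5433 -0.223   0.2039] [3.1414 0.     0.4758] [3.1416 0.     0.4751] [ 0.002  -0.1858 -2.6407] [ 0.0113 -0.0004 -0.0095]
```

View pics/p3sc.png

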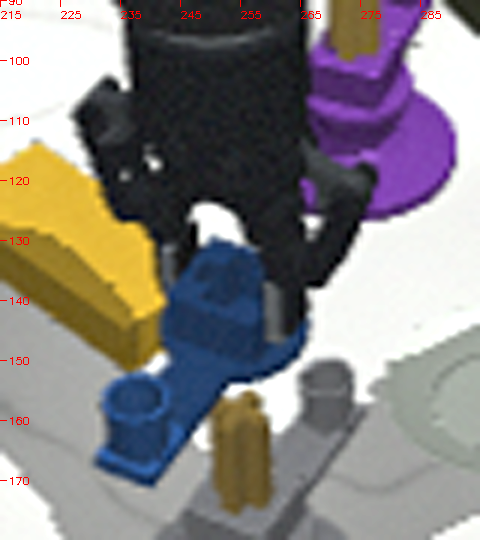

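View pics/p3tc.png

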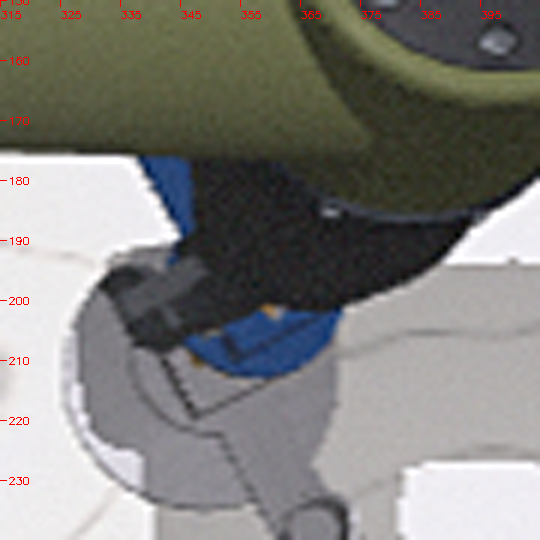

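Run:
```python
from h import *
np.set_printoptions(precision=4,suppress=True)
tcp=np.array([.5433,-.223,.2039]);x=armR(SY+np.pi)[:,0]
b=tcp-[0,0,H]
print('cup pred',proj('scene',b+.085*x+[0,0,.036]), 'per +1mm x',proj('scene',b+.086*x+[0,0,.036])-proj('scene',b+.085*x+[0,0,.036]),'z+1',proj('scene',b+.085*x+[0,0,.037])-proj('scene',b+.085*x+[0,0,.036]))
print('collar top ctr',proj('scene',b+[0,0,.032]))
print('post top pred',proj('scene',np.r_[POST,.138]),'seen 254.5,157.7')
print('scup pred',proj('scene',np.r_[POST-.085*x[:2],.082]),'seen 268.9 152.1')
s=cv2.imread('pics/p3s.png');crop(s,228,125,42,50,12,'p3b')
t=cv2.imread('pics/p3t.png');crop(t,335,190,42,40,14,'p3c')
```

```text
cup pred [236.9742 155.658 ] per +1mm x [-0.1988  0.2523] z+1 [-0.0288 -0.2808]
collar top ctr [253.2335 136.2354]
post top pred [254.3391 156.6445] seen 254.5,157.7
scup pred [268.7798 151.7335] seen 268.9 152.1
```

View pics/p3b.png

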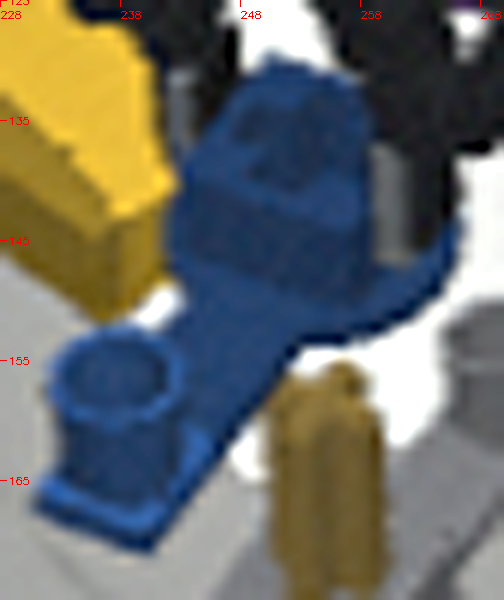

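View pics/p3c.png

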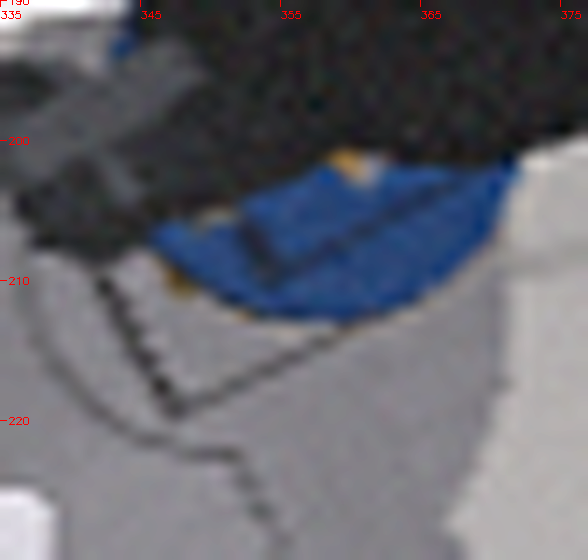

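Run:
```python
from h import *
np.set_printoptions(precision=4,suppress=True)
o=tool(armR(SY+np.pi),1)
c=POST+[0,-.0005]
env.movel(np.r_[c,.138+.008+H],velocity=.1,attitude=o)
s=env.get_state();print(s['time'],s['tcp_pos'],s['wrist_force'])
r=env.movel(np.r_[c,.138-.012+H],velocity=.04,attitude=o,max_force=8)
s=env.get_state();print(r,s['time'],s['tcp_pos'],s['wrist_force'],s['wrist_torque'])
s=env.snapshot('scene');crop(s,215,100,80,80,6,'p4sc')
```

```text
7.3083 [ 0.5432 -0.2242  0.1672] [-0.5266  0.8367 -1.9301]
False 7.9583 [ 0.5432 -0.2243  0.1471] [ 0.4705 -0.2993 -3.6168] [-0.0216  0.0328  0.0224]
```

View pics/p4sc.png

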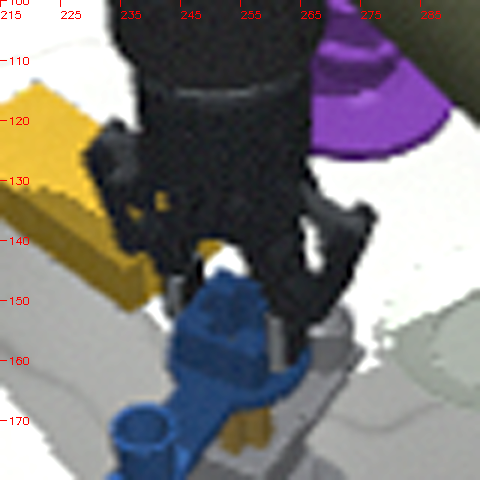

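The blue arm has entered the post 12 mm with no contact force (collar at crop (215,310), post visible below). Continuing down.

Run:
```python
from h import *
np.set_printoptions(precision=4,suppress=True)
o=tool(armR(SY+np.pi),1)
c=POST+[0,-.0002]
r=env.movel(np.r_[c,.078+.010+H],velocity=.05,attitude=o,max_force=15)
s=env.get_state();print(r,s['time'],s['tcp_pos'],s['wrist_force'],s['wrist_torque'])
if not r:
  r=env.movel(np.r_[c,.078-.006+H],velocity=.025,attitude=o,max_force=12)
  s=env.get_state();print(r,s['time'],s['tcp_pos'],s['wrist_force'],s['wrist_torque'])
s=env.snapshot('scene');crop(s,215,120,80,90,6,'p5sc')
```

```text
False 8.9167 [ 0.5434 -0.224   0.1095] [-0.5213 -1.0603 -2.1698] [-0.0382  0.0569  0.017 ]
True 9.4 [ 0.5433 -0.2239  0.0984] [-0.042   0.3428  3.5811] [0.2666 0.1887 0.0188]
```

View pics/p5sc.png

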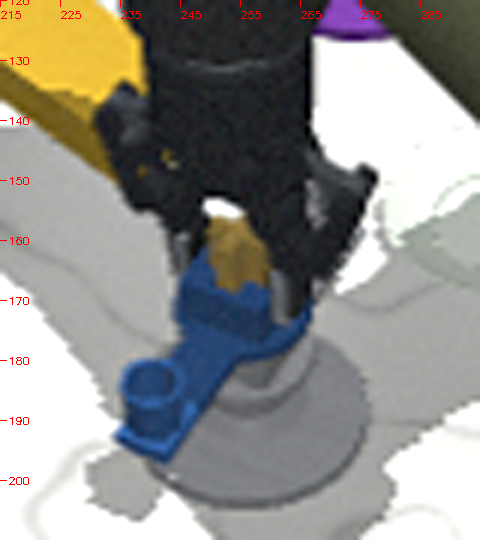

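Contact came at TCP z 0.0984 (expected 0.099), and the blue collar looks seated on the steel one at (250,175). Pressing lightly to confirm, then releasing.

Run:
```python
from h import *
np.set_printoptions(precision=4,suppress=True)
o=tool(armR(SY+np.pi),1)
c=POST
r=env.movel(np.r_[c,.093],velocity=.02,attitude=o,max_force=10)
s=env.get_state();print(r,s['time'],s['tcp_pos'],s['wrist_force'],s['wrist_torque'])
env.movel(np.r_[c,s['tcp_pos'][2]],velocity=.05,attitude=o)
env.open()
env.movel(np.r_[c,.27],velocity=.2,attitude=o)
p,R=pick('white')
env.move_pose(p+.09*R[:,2]+[0,0,.06],tool(R,1))
s=env.get_state();print(s['time'],s['tcp_pos'])
t=env.snapshot('top');s=env.snapshot('scene');cv2.imwrite('pics/p6s.png',s)
crop(s,215,140,80,70,7,'p6sc');crop(t,315,160,80,90,7,'p6tc')
```

```text
True 9.6583 [ 0.5432 -0.2239  0.0984] [-1.273   1.3436  3.1029] [0.3618 0.3017 0.0397]
12.7917 [0.4455 0.1093 0.2072]
```

View pics/p6sc.png

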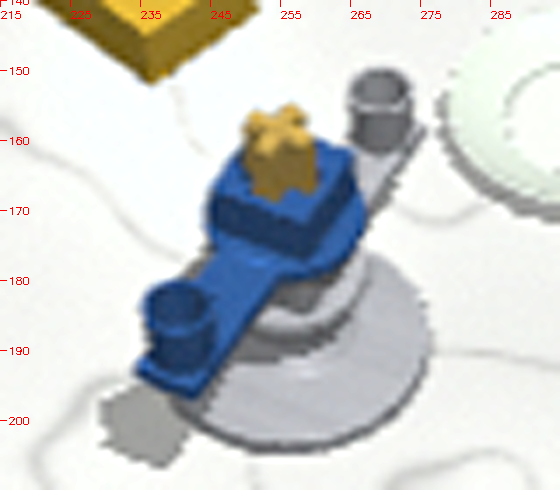

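View pics/p6tc.png

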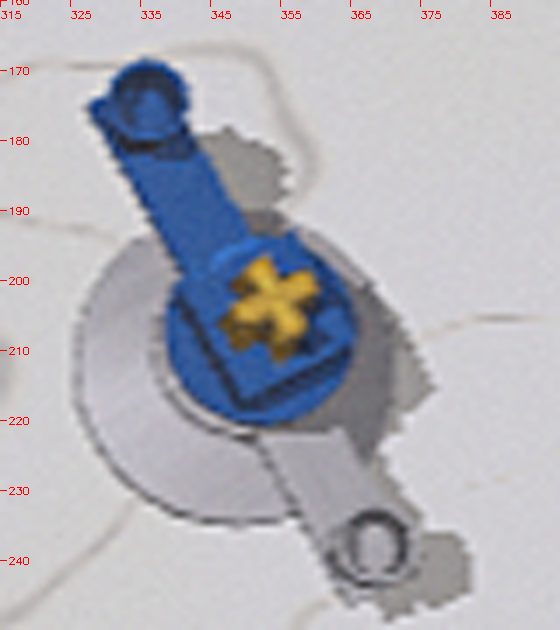

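View pics/p6s.png

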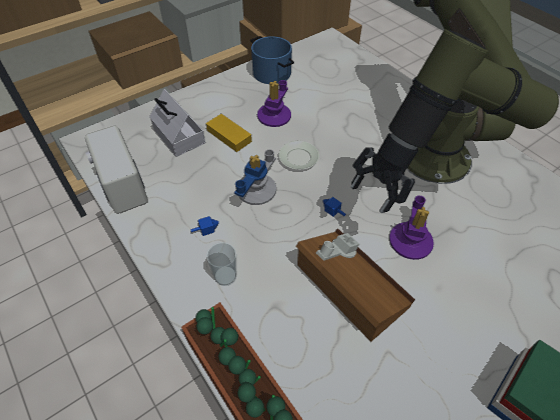

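The blue arm sits down on the steel one with its cup opposite (scene (240,183), top (335,173) against the steel cup at (368,237)). Post and purple look-alikes are unmoved. White is next.

Run:
```python
from h import *
np.set_printoptions(precision=4,suppress=True)
p,R=pick('white');p=p+.0005*R[:,2];o=tool(R,1)
env.movel(p+.06*R[:,2],velocity=.15,attitude=o)
print(env.movel(p,velocity=.08,max_force=8))
s=env.get_state();print(s['time'],s['tcp_pos'],p,s['wrist_force'])
s=env.snapshot('scene');t=env.snapshot('top')
crop(s,300,200,80,80,6,'p7sc');crop(t,180,170,80,90,6,'p7tc')
```

```text
False
14.5167 [0.4902 0.1116 0.07  ] [0.49   0.1114 0.0693] [-0.6988 -0.3619 -0.0993]
```

View pics/p7sc.png

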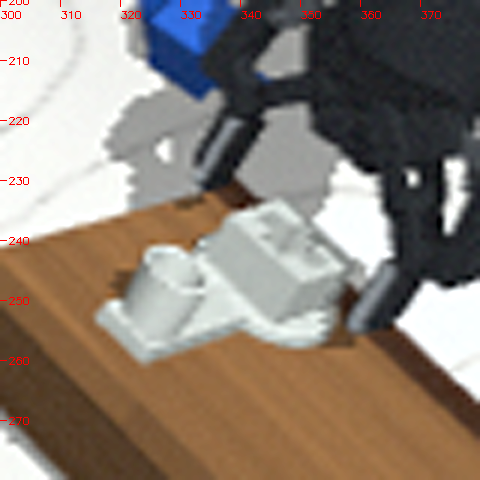

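View pics/p7tc.png

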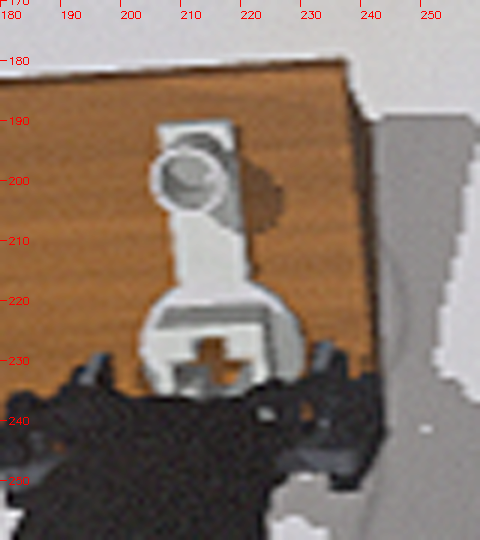

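Fingers straddle the white collar (top view: pads at columns ~195 and 232, collar ~215). Grabbing and carrying.

Run:
```python
from h import *
np.set_printoptions(precision=4,suppress=True)
p,R=pick('white');p=p+.0005*R[:,2]
env.grab()
s=env.get_state();print(s['time'],s['opening'],s['wrist_force'])
env.movel(p+.03*R[:,2],velocity=.08)
s=env.get_state();print(s['opening'],s['wrist_force'])
env.movel(p+.03*R[:,2]+[0,0,.16],velocity=.2)
o=tool(armR(SY),1)
env.move_pose(np.r_[POST+[0,-.0005],.138+.045+H],o)
s=env.get_state();print(s['time'],s['opening'],s['tcp_pos'],s['tcp_rot'],o,s['wrist_force'])
t=env.snapshot('top');s=env.snapshot('scene')
crop(s,228,100,60,60,10,'p8sc');crop(t,315,170,80,90,6,'p8tc')
x=armR(SY)[:,0];b=env.get_state()['tcp_pos']-[0,0,H]
print('cup pred',proj('scene',b+.085*x+[0,0,.036]),proj('top',b+.085*x+[0,0,.036]))
```

```text
15.0833 0.04263079111031731 [-6.0669  0.2527  3.547 ]
0.04292157855279826 [-0.4455  0.259  -2.9677]
18.05 0.04297054464349829 [ 0.5433 -0.2237  0.204 ] [-3.1412  0.0001 -2.6645] [-3.1416  0.     -2.6665] [ 0.5964 -0.3808 -1.6429]
cup pred [267.9803 115.9676] [378.1452 228.8863]
```

View pics/p8sc.png

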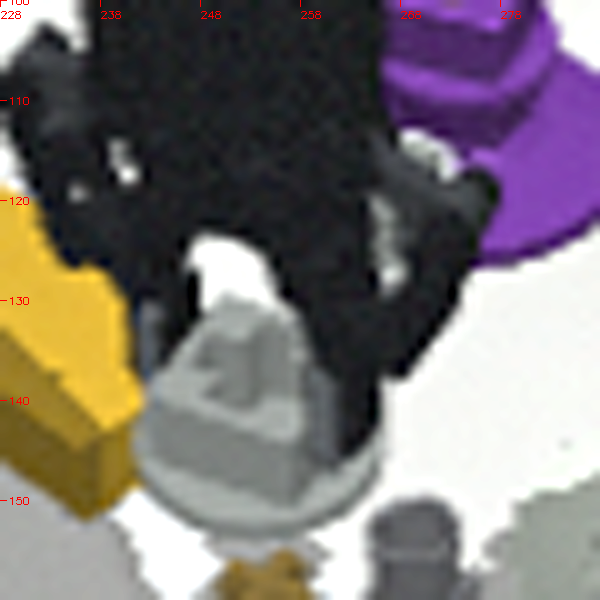

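View pics/p8tc.png

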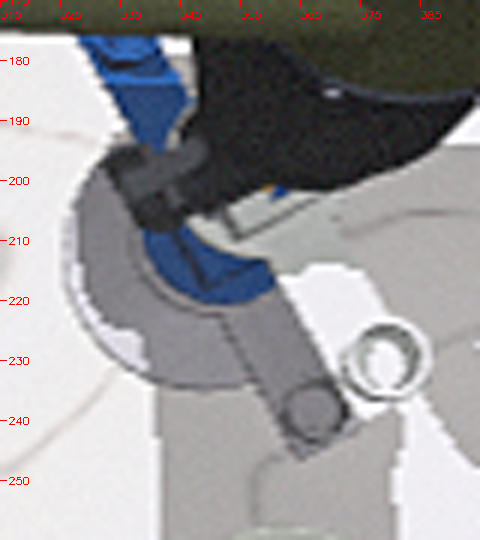

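Run:
```python
from h import *
np.set_printoptions(precision=4,suppress=True)
t=env.snapshot('top'); crop(t,345,195,50,50,12,'p9tc')
s=env.snapshot('scene'); crop(s,236,122,36,36,16,'p9sc')
tcp=env.get_state()['tcp_pos'];x=armR(SY)[:,0];y=armR(SY)[:,1];b=tcp-[0,0,H]
for d in(0,.002):
  for n in('top','scene'):
    print(d,n,'cup',proj(n,b+(.085+d)*x+[0,0,.036]),'collar corners',[proj(n,b+(sx*.022+d)*x+sy*.022*y+[0,0,.032]).round(1) for sx,sy in((1,1),(1,-1),(-1,-1),(-1,1))], [proj(n,b+(d+.034*c)*x+.034*s_*y).round(1) for c,s_ in((1,0),(0,1),(-1,0),(0,-1))])
```

```text
0 top cup [378.1774 228.8784] collar corners [array([372. , 198.8]), array([354.2, 208.3]), array([344.1, 190.7]), array([361.9, 181.3])] [array([363.7, 211. ]), array([369.4, 190.8]), array([348.7, 184.7]), array([342.8, 204.8])]
0 scene cup [267.9653 115.9413] collar corners [array([249.9, 128.4]), array([264.4, 133.5]), array([256.5, 143.8]), array([241.7, 138.5])] [array([259.6, 137.1]), array([242.7, 140.9]), array([247.5, 152.8]), array([264.8, 148.8])]
0.002 top cup [378.6531 229.705 ] collar corners [array([372.5, 199.6]), array([354.6, 209.1]), array([344.6, 191.4]), array([362.3, 182.1])] [array([364.2, 211.8]), array([369.9, 191.6]), array([349.1, 185.5]), array([343.2, 205.6])]
0.002 scene cup [268.302  115.5144] collar corners [array([250.2, 128. ]), array([264.7, 133. ]), array([256.8, 143.3]), array([242.1, 138.1])] [array([259.9, 136.6]), array([243. , 140.4]), array([247.9, 152.3]), array([265.2, 148.3])]
```

View pics/p9tc.png

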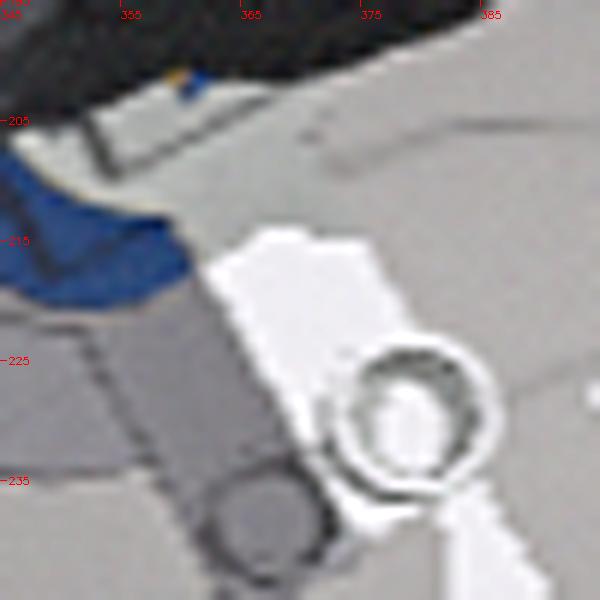

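View pics/p9sc.png

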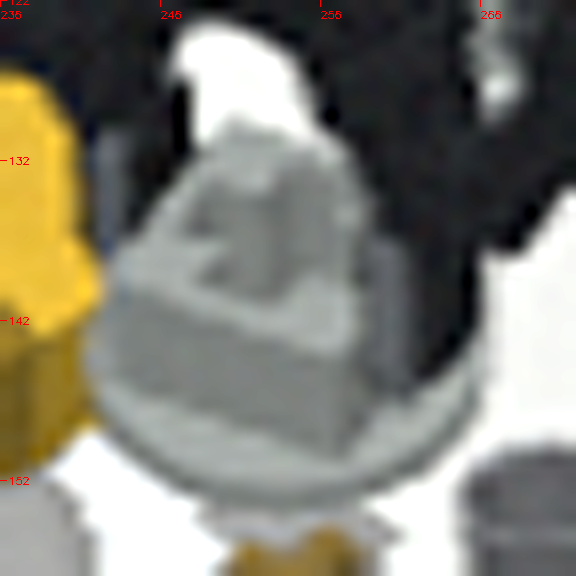

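Run:
```python
from h import *
np.set_printoptions(precision=4,suppress=True)
o=tool(armR(SY),1);x=armR(SY)[:2,0]
c=POST+[0,-.0003]-.0013*x
env.movel(np.r_[c,.138+.006+H],velocity=.08,attitude=o)
s=env.get_state();print(s['time'],s['tcp_pos'],s['wrist_force'])
r=env.movel(np.r_[c,.138-.010+H],velocity=.03,attitude=o,max_force=8)
s=env.get_state();print(r,s['time'],s['tcp_pos'],s['wrist_force'],s['wrist_torque'])
s=env.snapshot('scene');crop(s,215,110,80,80,6,'p10sc')
```

```text
18.8917 [ 0.5444 -0.2236  0.165 ] [ 0.7935 -0.3527 -2.1372]
False 19.575 [ 0.5444 -0.2235  0.1491] [ 0.0498 -0.7126 -1.9689] [ 0.0114 -0.0452  0.0008]
```

View pics/p10sc.png

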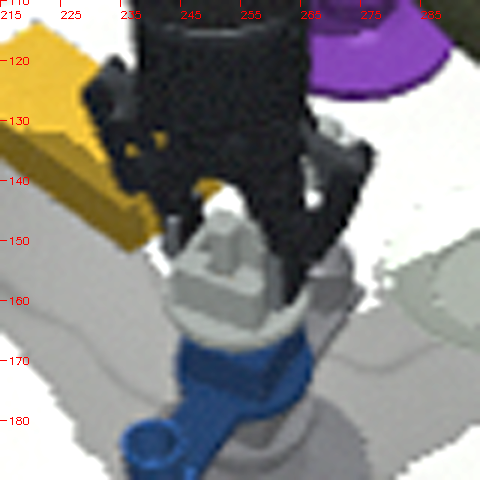

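Run:
```python
from h import *
np.set_printoptions(precision=4,suppress=True)
o=tool(armR(SY),1);x=armR(SY)[:2,0]
c=POST+[0,-.0003]-.0013*x
r=env.movel(np.r_[c,.105+H],velocity=.02,attitude=o,max_force=12)
s=env.get_state();print(r,s['time'],s['tcp_pos'],s['wrist_force'],s['wrist_torque'])
r=env.movel(np.r_[c,.1+H],velocity=.02,attitude=o,max_force=10)
s=env.get_state();print(r,s['time'],s['tcp_pos'],s['wrist_force'],s['wrist_torque'])
t=env.snapshot('top');s=env.snapshot('scene');crop(s,215,110,80,80,7,'p11sc')
```

```text
True 20.5 [ 0.5443 -0.2234  0.131 ] [-0.385   1.1642  3.6487] [ 0.2562  0.0903 -0.0402]
True 20.7167 [ 0.5443 -0.2234  0.131 ] [0.3544 0.136  3.2476] [ 0.2527  0.0928 -0.0414]
```

View pics/p11sc.png

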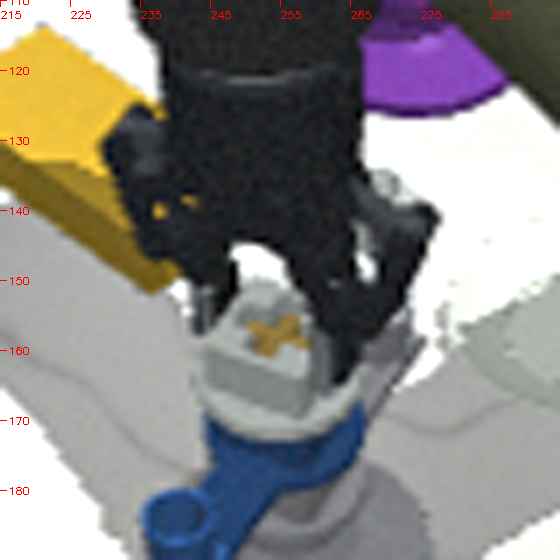

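The white arm stopped at TCP z 0.131 (expected 0.131), and the post tip shows in its hole at (253,157). Releasing and retreating.

Run:
```python
from h import *
np.set_printoptions(precision=4,suppress=True)
o=tool(armR(SY),1)
z=env.get_state()['tcp_pos']
env.movel(z,velocity=.05,attitude=o)
env.open()
env.movel(np.r_[z[:2],.28],velocity=.15,attitude=o)
env.move_j([1.543,.04,.085,0,-1.615,-.334])
print(env.get_state()['time'])
t=env.snapshot('top');s=env.snapshot('scene');cv2.imwrite('pics/p12s.png',s);cv2.imwrite('pics/p12t.png',t)
crop(s,215,130,80,80,7,'p12sc');crop(t,315,160,80,90,7,'p12tc')
```

```text
25.7
```

View pics/p12sc.png

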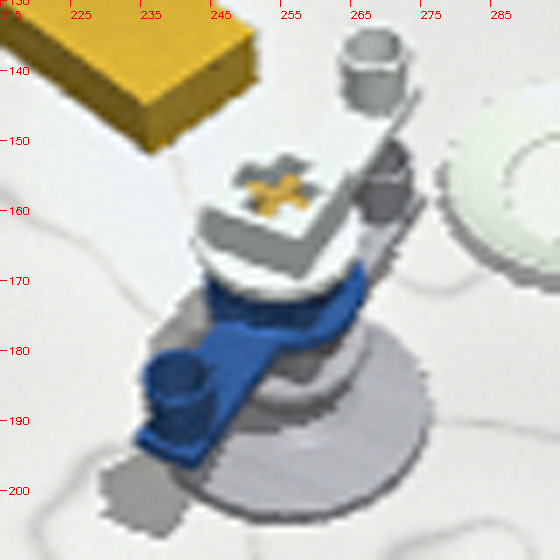

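View pics/p12tc.png

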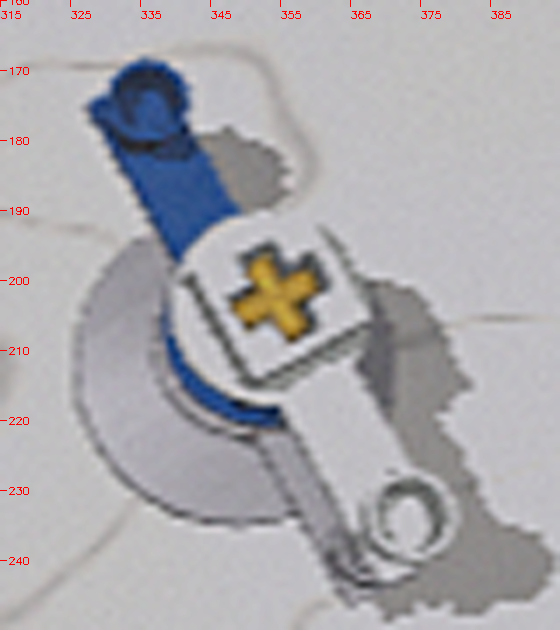

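View pics/p12t.png

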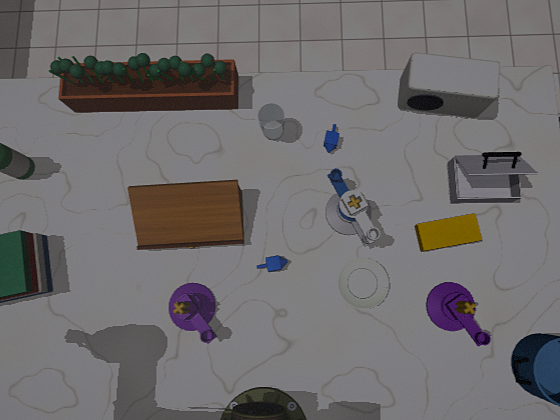

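Both arms are seated collar on collar: blue cup at top-view (335,173), white cup at (372,234) over the steel one. Everything else appears where it was.

```bash
python3 -c "
from rig import env
env.finish_job()"
```

```text
the job is handed in; nothing more can be done
```

The job is handed in: the blue arm is on the brass post with its cup opposite the steel arm's cup. The white arm is on top of it with its cup back over the steel one.

- **Seating:** each arm was lowered under a force limit until it stopped, and a further light press did not move it. Blue stopped with the TCP at 0.0984 m (expected 0.099), and white at 0.131 m (expected 0.131). I opened the gripper only after that.
- **Final pictures:** both cameras show the three collars flush. The other items look to be where they started, and the arm was back at its start pose at 25.7 s.
- **Disagreements:** the scene camera disagreed with the top camera by about 2–5 mm. I relied on the top camera, checked against the known heights. The white arm appeared 1–2 mm off along its tab in the grip, so I shifted it 1.3 mm. It then slid on without contact force until it stopped.

No check failed.

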